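# Guard check on the bottling bench: trip, reset, hold the sprung cover at the index

## Robot

A 6-joint arm with a two-finger parallel gripper is mounted at the origin on the work surface. World frame = base frame: x ahead of the robot, y to its left, z up, the work surface at z = 0. Lengths are in m, angles in rad, forces in N, time in s.
With the tool pointing down it reaches from about 0.375 to 0.925 m from the base axis. Payload 5.7 kg.
Tool frame: the origin (TCP) lies midway between the tips of the shut fingers; the grasp point (between the pads) lies 19 mm behind it; z points along the fingers, y is the line along which they close (so a half turn about z gives the same grasp; the last joint's range is limited). The gripper opens to 88 mm and grips with 3 to 60 N. Pads are 20 mm wide; open, the fingers measure 115 mm over their backs; the gripper's body (75 mm by 178 mm) begins 61 mm behind the grasp point.
Start: joints at [1.024, 0.359, 1.51, -0, 1.272, -0.115], TCP at [0.251, 0.545, 0.188] pointing down, gripper open.
Joint ranges: [-2.97, 2.97], [-1.01, 2.36], [0.21, 2.38], [-0.96, 4.11], [0.2, 2.71], [-2.98, 2.98]. Speed limits (rad/s): [2.39, 2.39, 3.14, 3.14, 3.14, 3.14].

## Interface

Orientations are given as a unit quaternion [x, y, z, w].
In Python, from bench import move_ptp, servo_line, goto_joints, move_gripper, sleep, inverse_kinematics, capture, PlanningError, close_job, spot_in, silhouettes, current_clock, current_joint_pos, current_qvel, current_joint_torque, current_position, current_orientation, current_force, current_torque, current_finger_gap, current_grip_force gives the robot as it stands. Calls block until the motion is done:
- move_ptp(position, orientation): joint-space move of the TCP to a pose.
- servo_line(position, orientation=None, rate=0.15, contact_N=None): straight line of the TCP; orientation=None keeps the orientation; rate is the mean speed in m/s. With contact_N (N) it stops when the force on the tool has changed by that much, and returns True; else False.
- goto_joints(angles): joint-space move.
- move_gripper(opening): finger opening in m; the grip force is fixed at half the most; returns when the fingers have stopped.
- sleep(seconds).
- inverse_kinematics(position, orientation): joint angles nearest the present ones, or None.
- capture(name): name is "scene" or "top"; returns a dict with "image" (480x640x3 uint8, blue, green, red), "range_z" (480x640 float32, m along the optical axis (not along the pixel's ray), 0 where there is no reading), "intrinsics" (3x3 intrinsics, pixels), "R" (3x3) and "t" (3): a world point X has camera coordinates R X + t. Camera axes: x right, y down, z forward; pixel columns grow to the right and rows downward; lengths in m; the calibration is good to about 2 mm. A picture is of the moment at which its call begins.
A pose or a line that the arm cannot do raises PlanningError and nothing moves.
- close_job(): hands the job in; it is judged then, once.
Trained networks look in the newest picture that a camera, given by its name, has taken for a name from the list of things; names that differ only in an ending like _2 or _b are one class to them, and where a whole thing is asked for, a point or a joint stands for the part that bears it (a point fixed in the world has none). Each returns a list of dicts, best first, with "conf" (0 to 1); they miss things now and then, are a little off and sometimes report something else, mostly with a low value. They report only what shows in the picture. A call takes as long as a camera call. They do not tell look-alikes from the thing itself.
- spot_in(camera, query): "xy" ([column, row] in pixels, amid what is visible of it).
- silhouettes(camera, query): "region" (480x640 bool, what is visible of it) and "xy" ([column, row] in pixels, amid what is visible of it).
Readings, each from a call of its own:
- current_clock(): time.
- current_joint_pos(): joint angles.
- current_qvel(): joint speeds.
- current_joint_torque(): joint torques, N m.
- current_position(): TCP position.
- current_orientation(): TCP orientation.
- current_force(): force on the tool from outside, world axes, zero at the start.
- current_torque(): the same for the moment, N m.
- current_finger_gap(): finger opening in m.
- current_grip_force(): force on a finger pad.
Only numpy, scipy, OpenCV 4.12 (cv2) and the standard library are available. Lean on these libraries where they do the work, as an engineer would, in place of code of your own. Each camera call takes 0.05 s, during which the arm holds its last target. There are 200 camera calls.

## Task

Do the guard check on the bottle cap sealer: press the test button on the trip box so that its lever drops, then lift the lever back up until it stays up. Then take the bar handle of the sealer's sprung cover and raise it until the cover lines up with the index arm at its side, and finish while still holding it there, steady - do not let go at the end. Leave the index arm as it is set, and the bottles and other things where they stand.

Things in the scene. Friction and masses are not known exactly. Their poses are not given: they have to be found in the camera images.
- sealer: cap sealer, fixed: open steel box 200 (x) x 180 (y) x 110 mm high with a small panel on its front (-x) face, closed by a flat hinged cover. Origin: centre of its underside; x points to its back (hinge side), z up
- cover_hinge (a point): middle of the cover's hinge axis, on the far (+x) top edge of the sealer, 100 mm behind its centre and 110 mm up; the hinge axis lies along the sealer's y; axes as the sealer's
- cover_angle (a joint): angle of the aluminium cover (200 x 180 x 8 mm, about 0.28 kg): 0 shut and level, grows as its front edge rises, up to 1.3 rad. A spring and its weight pull it shut: it takes about 4 to 7 N at the bar, along its arc, to hold it, and it falls shut when let go
- cover: the aluminium cover with its bar; origin in the middle of its hinge axis, x along the cover towards the back, turning with it
- cover_bar (a point): black round bar handle of the cover, 12 mm thick and 100 mm long along the sealer's y, on two posts 86 mm apart that keep its axis 38 mm above the cover's upper face. This point: middle of the bar's axis, 165 mm in front of the hinge axis and 46 mm above it when shut (156 mm above the table). Its axes turn with the cover: x runs along the cover towards the hinge, y along the bar
- index (a joint): angle of the index arm, the mark: a straight black arm 210 x 5 x 8 mm with a disc of 22 mm at its tip, on the sealer's +y side, turning by stiff friction about the cover's hinge axis, in front of a curved steel wire guide. Same zero and direction as cover_angle: when the two are equal the cover's edge lies along the arm. Set between 0.45 and 0.85 rad; not to be moved
- index_tip (a point): middle of the index arm's tip disc, 205 mm from the hinge axis, 108 mm to the +y side of the sealer's middle plane; its axes turn with the arm, x along the arm towards the hinge
- tripbox: trip box, fixed: grey box 110 (x) x 160 (y) x 60 mm high with a round button and a lever on top. Origin: centre of its underside; x points to its back, z up
- button (a joint): travel of the test button: 0 out, 0.007 m fully down; a spring pushes it out, about 5 N holds it fully down. From about 0.0045 m it tips the lever over; it springs out when released
- button_top (a point): centre of the test button's top face: black disc 28 mm across, its top 76 mm above the table, in a steel collar; 2 mm in front of the box centre and 40 mm to its -y side
- lever (a joint): angle of the trip lever: 0 up (leaning 0.25 rad to the back, +x), grows as it tips over forward (towards the box's -x) to 0.95 rad, dropped. It goes over centre at 0.25 rad and falls by its own weight (60 g) to whichever end it leans to; a light push of under 2 N lifts it
- lever_tip (a point): centre of the black ball, 22 mm across, on the end of the lever's 9 mm steel rod, 70 mm from the pivot. The pivot lies inside the box 10 mm behind and 35 mm to the +y side of its centre, 48 mm above the table; the lever swings in the box's x-z plane. Ball height about 116 mm when up, 102 mm when dropped
- flask_a_mid (a point): bystander: black bottle 44 mm across, 120 mm high, standing between sealer and trip box; its middle
- flask_b_mid (a point): bystander: black bottle 54 mm across, 130 mm high, behind the trip box; its middle
- flask_c_mid (a point): bystander: black bottle 54 mm across, 130 mm high, behind the sealer; its middle
- beaker_mid (a point): bystander: clear beaker 80 mm across, 100 mm high, towards the back of the table; its middle
- funnel_mid (a point): bystander: black funnel 84 mm across, 60 mm high, standing mouth down near the robot; its middle
- cap: bystander: black bottle cap 32 mm across, 18 mm high, in front of the sealer; centre of its underside
Not all that is in view belongs to the job. What is shaped like the tripbox but pink is not meant.

How it is judged:
On the way, in this order (a step that is already met when the one before it is completed fails the run):
1. the test button is pressed in and the lever has dropped (value of joint button above 0.004 m and value of joint lever above 0.8 rad), for 0.02 s.
2. the lever is back up and the button is out (value of joint lever below 0.1 rad and value of joint button below 0.002 m), for 0.2 s.
3. the cover is held in line with the index arm (angle between the x axis of cover_bar and the x axis of index_tip, either way round below 0.08 rad and contact force between the fingers and cover above 2 N), for 0.3 s.
At the end, for the whole second after the job is handed in: The fingers hold the cover (over 2 N), still (under 0.1 rad/s), within 0.08 rad of the index arm's angle; the lever is up (within 0.1 rad) and the button is out (all of step 2 and all of step 3 and velocity of joint cover_angle between -0.1 and 0.1 rad/s); the arm keeps its last pose, push and grip.
It fails at once if a bystander is moved by more than 30 mm or knocked over (distance of any of flask_a_mid, flask_b_mid, flask_c_mid, beaker_mid, funnel_mid, cap from where it was at the start of the episode above 0.03 m).
It fails at once if the index arm is moved from its setting (over 12 mm at its tip) (distance of index_tip from where it was at the start of the episode above 0.012 m).
It also fails if it takes over 64 s, if anything falls off the work surface, if the arm or the gripper's body presses on something with over 40 N, if the wrist force passes 120 N, or if a joint passes its speed limit or range.

## Working session

There is one attempt and no reset: what is moved stays moved. The work goes in short steps, each a Python script; the robot and the scene stay as the last script left them, time stands still between calls to the robot, and variables do not carry over. Pictures are saved under pics/ and viewed, at most 10 in all, crops included, and the job is handed in when it is done.

```bash
mkdir -p pics; ls; python3 - <<'E'
from bench import *
import cv2,numpy as np
ims=[]
for c in("scene","top"):
    d=capture(c); cv2.imwrite(f"pics/{c}0.png",d["image"]); np.savez(f"{c}0.npz",**d)
    R,t=d["R"],d["t"];K=d["intrinsics"]
    print(c,"cam at",-R.T@t)
    for q in["cover_bar","index_tip","button_top","lever_tip","tripbox","sealer","flask_a_mid","cap","funnel_mid","beaker_mid"]:
        for o in spot_in(c,q)[:3]:
            u,v=o["xy"];z=np.median([x for x in d["range_z"][int(v)-2:int(v)+3,int(u)-2:int(u)+3].ravel() if x>0] or [0])
            X=R.T@(z*np.linalg.inv(K)@[u,v,1]-t)
            print(q,round(o["conf"],2),np.round([u,v]),X.round(3))
print(current_clock())
E
```

```text
pics
scene cam at [1.42448315 0.32582097 0.93201325]
cover_bar 0.75 [412. 273.] [0.566 0.251 0.121]
index_tip 0.92 [470. 245.] [0.536 0.354 0.2  ]
index_tip 0.43 [306. 268.] [0.569 0.012 0.075]
button_top 0.42 [195. 240.] [ 0.556 -0.275  0.076]
lever_tip 0.65 [226. 236.] [ 0.564 -0.184  0.119]
tripbox 0.83 [217. 252.] [ 0.563 -0.216  0.06 ]
tripbox 0.79 [242. 199.] [ 0.353 -0.242  0.063]
tripbox 0.66 [416. 282.] [0.589 0.264 0.119]
sealer 0.62 [418. 285.] [0.596 0.267 0.119]
flask_a_mid 0.93 [306. 270.] [0.57  0.012 0.069]
cap 0.35 [411. 269.] [0.553 0.245 0.119]
funnel_mid 0.62 [336. 247.] [0.427 0.043 0.025]
beaker_mid 0.74 [270. 320.] [ 0.707 -0.026  0.033]
top cam at [0.38080616 0.00914448 1.05948608]
cover_bar 0.75 [181. 239.] [0.547 0.245 0.118]
cover_bar 0.67 [206. 310.] [0.428 0.22  0.017]
index_tip 0.65 [100. 229.] [0.543 0.341 0.232]
button_top 0.76 [489. 362.] [ 0.329 -0.291  0.075]
button_top 0.74 [469. 239.] [ 0.548 -0.267  0.076]
button_top 0.41 [202. 156.] [0.699 0.214 0.11 ]
lever_tip 0.68 [429. 232.] [ 0.554 -0.186  0.119]
lever_tip 0.42 [451. 366.] [ 0.325 -0.212  0.124]
tripbox 0.85 [444. 245.] [ 0.54  -0.225  0.06 ]
tripbox 0.6 [466. 367.] [ 0.319 -0.254  0.06 ]
tripbox 0.31 [206. 312.] [0.424 0.22  0.017]
sealer 0.61 [178. 233.] [0.557 0.25  0.118]
sealer 0.6 [180. 239.] [0.547 0.247 0.118]
flask_a_mid 0.74 [319. 243.] [0.538 0.006 0.117]
cap 0.72 [416. 182.] [ 0.649 -0.171  0.103]
cap 0.64 [205. 314.] [0.421 0.221 0.017]
cap 0.39 [304. 319.] [0.41  0.036 0.001]
funnel_mid 0.97 [304. 320.] [0.408 0.036 0.001]
beaker_mid 0.61 [326. 147.] [ 0.751 -0.011  0.004]
1.1
```

```bash
python3 - <<'E'
import cv2,numpy as np
i=cv2.imread("pics/top0.png"); cv2.imwrite("pics/t1.png",cv2.resize(i[100:410,60:540],None,fx=1.66,fy=1.66,interpolation=3))
i=cv2.imread("pics/scene0.png"); cv2.imwrite("pics/s1.png",cv2.resize(i[150:400,140:540],None,fx=2,fy=2,interpolation=3))
E
```

```text
(no output)
```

View pics/t1.png

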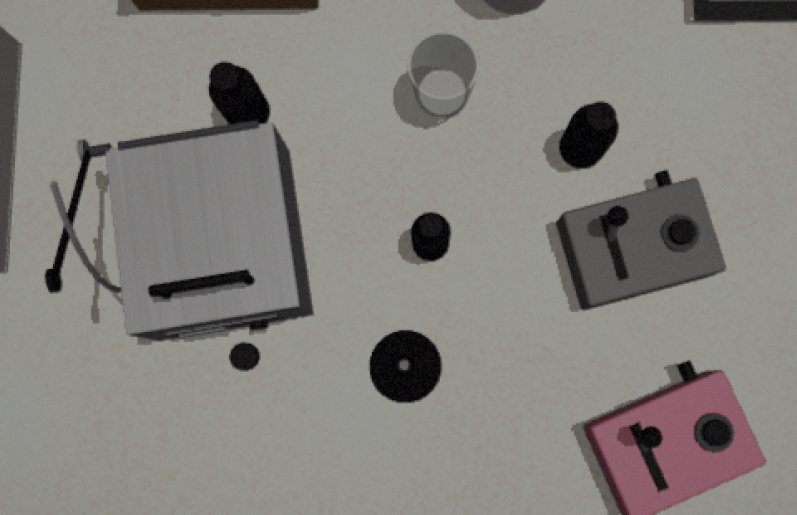

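View pics/s1.png

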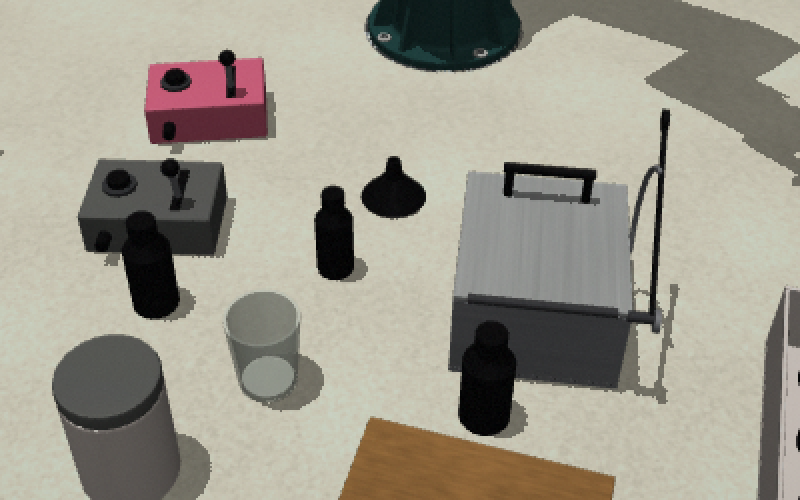

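The top crop shows the grey trip box, with its button at full-image (469,239) and its lever ball at (431,229). The pink look-alike is at (466,367), with its button at (489,362) and its ball at (451,363). The sealer is at (185,240), with its bar from (152,275) to (210,266). The index tip is at (92,268). The button could be confused with the pink button or the jar and bottle caps; I choose the grey one at (469,239). The bar could be confused with the cap at (206,314); I choose the bar on the aluminium cover.

```bash
cat > h.py <<'E'
import numpy as np,cv2
from scipy.spatial.transform import Rotation as Ro
def cloud(d):
    K,R,t,z=d["intrinsics"],d["R"],d["t"],d["range_z"]
    v,u=np.mgrid[:480,:640]
    P=np.stack([u,v,np.ones_like(u)],-1)@np.linalg.inv(K).T*z[...,None]
    X=(P-t)@R; X[z<=0]=np.nan
    return X
def rect(X,lo,hi,box):
    m=(X[...,2]>lo)&(X[...,2]<hi)&(X[...,0]>box[0])&(X[...,0]<box[1])&(X[...,1]>box[2])&(X[...,1]<box[3])
    m=cv2.morphologyEx(m.astype(np.uint8),cv2.MORPH_OPEN,np.ones((3,3)))>0
    n,l,s,_=cv2.connectedComponentsWithStats(m.astype(np.uint8)); k=1+np.argmax(s[1:,4])
    p=X[l==k]
    return cv2.minAreaRect((p[:,:2]*1000).astype(np.float32)),p[:,2].mean()
E
python3 - <<'E'
from h import *
for c in("scene","top"):
    d=np.load(c+"0.npz");X=cloud(d)
    print(c,"trip",rect(X,.052,.066,(.42,.68,-.36,-.08)))
    print(c,"sealer",rect(X,.112,.124,(.4,.8,.1,.36)))
    def pts(lo,hi,b):
        m=(X[...,2]>lo)&(X[...,2]<hi)&(X[...,0]>b[0])&(X[...,0]<b[1])&(X[...,1]>b[2])&(X[...,1]<b[3]); return X[m]
    p=pts(.07,.08,(.45,.65,-.33,-.22)); print("button/collar",p.mean(0).round(4),len(p),(p.max(0)+p.min(0))/2)
    p=pts(.105,.135,(.45,.65,-.25,-.12)); print("ball",p.mean(0).round(4),p[:,2].max(),len(p))
    p=pts(.145,.17,(.42,.6,.12,.33)); print("bar",len(p),p.mean(0).round(4),cv2.minAreaRect((p[:,:2]*1000).astype(np.float32)))
    p=pts(.14,.4,(.4,.8,.315,.45)); 
    print("index",len(p)); i=np.argsort(p[:,0]); print(p[i][::max(1,len(p)//25)].round(3).tolist())
    for q,b in [("flaska",(.45,.65,-.08,.08)),("flaskc",(.65,.9,.1,.3)),("flaskb",(.59,.75,-.26,-.1))]:
        p=pts(.1 if q!="flaskc" else .121,.14,b); print(q,p.mean(0).round(3) if len(p) else None,len(p))
E
```

```text
scene trip (((539.72900390625, -230.457763671875), (115.63090515136719, 159.98300170898438), 15.074131965637207), np.float64(0.061488616377108375))
scene sealer (((552.9777221679688, 250.97796630859375), (211.508056640625, 187.1991729736328), 8.87468433380127), np.float64(0.12012769394031969))
button/collar [ 0.5496 -0.2684  0.0762] 78 [ 0.55220051 -0.27015823  0.07506267]
ball [ 0.5681 -0.1871  0.1227] 0.13308554961869892 80
bar 278 [0.4891 0.2378 0.16  ] ((488.7434997558594, 237.12271118164062), (13.860331535339355, 98.25130462646484), 7.996540069580078)
index 341
[[0.473, 0.341, 0.243], [0.481, 0.347, 0.257], [0.487, 0.348, 0.257], [0.49, 0.338, 0.141], [0.492, 0.336, 0.145], [0.494, 0.345, 0.231], [0.496, 0.339, 0.169], [0.5, 0.34, 0.175], [0.505, 0.337, 0.187], [0.509, 0.352, 0.223], [0.514, 0.353, 0.22], [0.519, 0.35, 0.217], [0.528, 0.35, 0.211], [0.532, 0.341, 0.223], [0.538, 0.354, 0.205], [0.542, 0.342, 0.234], [0.549, 0.354, 0.198], [0.555, 0.344, 0.242], [0.56, 0.356, 0.183], [0.565, 0.349, 0.251], [0.57, 0.36, 0.174], [0.576, 0.36, 0.169], [0.582, 0.359, 0.169], [0.588, 
[... 741 characters left out ...]
602)
index 682
[[0.47, 0.345, 0.245], [0.475, 0.34, 0.254], [0.479, 0.341, 0.241], [0.483, 0.342, 0.246], [0.488, 0.336, 0.141], [0.491, 0.343, 0.234], [0.495, 0.344, 0.239], [0.499, 0.344, 0.233], [0.502, 0.34, 0.183], [0.506, 0.339, 0.19], [0.51, 0.336, 0.193], [0.515, 0.347, 0.219], [0.519, 0.338, 0.211], [0.523, 0.349, 0.214], [0.528, 0.339, 0.215], [0.533, 0.353, 0.205], [0.54, 0.34, 0.228], [0.546, 0.341, 0.235], [0.551, 0.341, 0.239], [0.556, 0.348, 0.24], [0.561, 0.346, 0.247], [0.565, 0.345, 0.247], [0.57, 0.356, 0.173], [0.581, 0.358, 0.162], [0.593, 0.362, 0.154], [0.605, 0.36, 0.145]]
flaska [0.548 0.005 0.118] 194
flaskc [0.851 0.219 0.129] 3248
flaskb [ 0.661 -0.174  0.125] 350
```

```bash
cat >> h.py <<'E'
def frame(yaw): return np.array([np.cos(yaw),np.sin(yaw),0]),np.array([-np.sin(yaw),np.cos(yaw),0])
def quat(yaw,tilt=0,closex=False,flip=0):
    """tool down, tilted with cover by tilt; closex: fingers close along frame x, else y"""
    x,y=frame(yaw); n=np.array([0,0,1.])
    X,N=x*np.cos(tilt)-n*np.sin(tilt), x*np.sin(tilt)+n*np.cos(tilt)
    ty=(X if closex else y)*(-1 if flip else 1); tz=-N
    return Ro.from_matrix(np.column_stack([np.cross(ty,tz),ty,tz])).as_quat()
TY=np.radians(14.3); TC=np.array([.540,-.2315,0])
SY=np.radians(9.); H=np.array([.6515,.264,.11])
def tp(a,b,z):
    x,y=frame(TY); return TC+a*x+b*y+np.array([0,0,z])
def bar(th):
    x,_=frame(SY); return H+x*(-.165*np.cos(th)+.046*np.sin(th))+np.array([0,0,.165*np.sin(th)+.046*np.cos(th)])
E
python3 - <<'E'
from h import *
from bench import *
x,y=frame(SY)
for c in("scene","top"):
    X=cloud(np.load(c+"0.npz")); p=X[np.isfinite(X[...,2])]-H
    a,b,z=-p@x,p@y,p[:,2]
    m=(b>.085)&(b<.13)&(a>.04)&(a<.25)&(z>.015)&(z<.25)
    r=np.hypot(a,z)[m];th=np.arctan2(z,a)[m]
    for lo in(.05,.08,.11,.14,.17,.2):
        s=(r>=lo)&(r<lo+.03); h,e=np.histogram(th[s],np.arange(.1,1.3,.05)); print(c,lo,[(round(e[i],2),int(h[i])) for i in range(len(h)) if h[i]])
for f in(0,1):
    q=quat(TY,flip=f); print("press",f,inverse_kinematics(tp(-.002,-.04,.1),q))
    for th,ti in((0,0),(.65,.65),(.65,.4),(.65,.2),(.65,0)):
        q=quat(SY,ti,True,f); print(f,th,ti,inverse_kinematics(bar(th)+.019*Ro.from_quat(q).apply([0,0,1]),q))
E
```

```text
scene 0.05 [(np.float64(0.65), 1), (np.float64(0.7), 3), (np.float64(0.75), 16), (np.float64(0.8), 12), (np.float64(0.85), 1)]
scene 0.08 [(np.float64(0.65), 1), (np.float64(0.7), 4), (np.float64(0.75), 35), (np.float64(0.8), 4)]
scene 0.11 [(np.float64(0.7), 19), (np.float64(0.75), 22), (np.float64(0.8), 2)]
scene 0.14 [(np.float64(0.1), 6), (np.float64(0.15), 5), (np.float64(0.2), 7), (np.float64(0.25), 6), (np.float64(0.3), 7), (np.float64(0.35), 6), (np.float64(0.4), 4), (np.float64(0.45), 4), (np.float64(0.5), 3), (np.float64(0.55), 4), (np.float64(0.6), 3), (np.float64(0.65), 4), (np.float64(0.7), 26), (np.float64(0.75), 16), (np.float64(0.8), 3), (np.float64(0.85), 2), (np.float64(0.9), 3), (np.float64(0.95), 1), (np.float64(1.0), 3), (np.float64(1.05), 4), (np.float64(1.1), 5)]
scene 0.17 [(np.float64(0.7), 34), (np.float64(0.75), 8)]
scene 0.2 [(np.float64(0.65), 6), (np.float64(0.7), 10), (np.float64(0.75), 23)]
top 0.05 [(np.float64(0.65), 2), (np.float64(0.7), 7), (np.float64(0.75), 21), (np.float64(0.8), 13)]
top 0.08 [(np.float64(0.65), 2), (np.float64(0.7), 18), (np.fl
[... 864 characters left out ...]
.31968084e-01  1.69458069e+00 -4.44089210e-16
  1.11504388e+00  1.69454414e-01]
0 0.65 0.65 [0.26565366 0.74268335 0.92693796 0.07685832 2.11781403 0.12659322]
0 0.65 0.4 [0.27803421 0.57778889 1.12091401 0.04876153 1.83996128 0.12446535]
0 0.65 0.2 [0.29156049 0.45023424 1.28456508 0.02665553 1.60502253 0.13274381]
0 0.65 0 [ 3.09228808e-01  3.30895293e-01  1.45291331e+00 -4.44089210e-16
  1.35778405e+00  1.52149176e-01]
press 1 [-5.71912486e-01  4.62563514e-01  1.58220367e+00 -4.44089210e-16
  1.09682547e+00  7.49301758e-01]
1 0 0 [ 3.26534046e-01  3.31968084e-01  1.69458069e+00 -4.44089210e-16
  1.11504388e+00 -2.97213824e+00]
1 0.65 0.65 None
1 0.65 0.4 None
1 0.65 0.2 None
1 0.65 0 None
```

```bash
python3 - <<'E'
from h import *
from bench import *
q=quat(TY,flip=1)
p=current_position(); servo_line([p[0],p[1],.42],rate=.3)
move_gripper(0)
move_ptp(tp(-.002,-.04,.36),q)
servo_line(tp(-.002,-.04,.10),rate=.25)
f0=current_force()
print(servo_line(tp(-.002,-.04,.066),rate=.04,contact_N=9),current_position(),current_force()-f0)
sleep(.6)
d=capture("top");X=cloud(d); cv2.imwrite("pics/t2.png",cv2.resize(d["image"][150:330,370:570],None,fx=3,fy=3))
for o in spot_in("top","lever_tip"): u,v=map(int,o["xy"]); print(o["conf"],u,v,X[v,u])
print(tp(.01-.0451,.035,.1015),current_clock())
E
```

```text
False [ 0.54814664 -0.27086439  0.06618887] [ 0.08016816  0.3461679  -0.70928884]
0.76 430 231 [ 0.55454586 -0.18667572  0.12548391]
[ 0.49734258 -0.20625411  0.1015    ] 9.3083
```

View pics/t2.png

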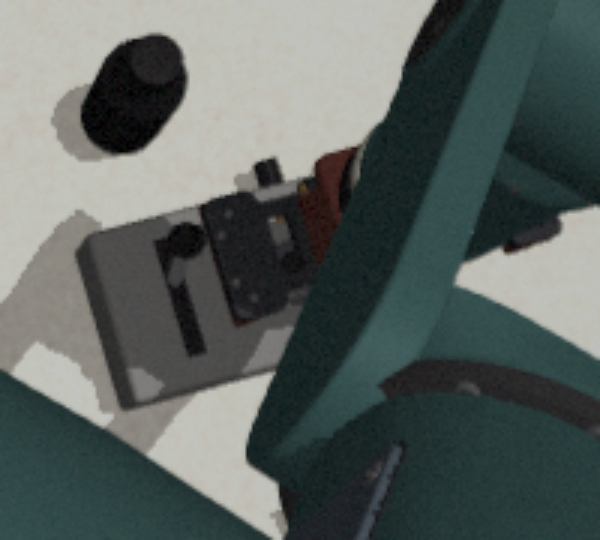

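The crop shows the gripper over the button area. The lever is still up, with its ball at full-image (431,230), and almost no force was felt. I'll check the finger gap.

```bash
python3 - <<'E'
from bench import *
import cv2
from h import *
print(current_finger_gap(),current_position(),current_force(),current_grip_force())
print(Ro.from_quat(current_orientation()).as_matrix().round(2))
d=capture("scene");cv2.imwrite("pics/s2.png",cv2.resize(d["image"][180:300,150:310],None,fx=5,fy=5))
E
```

```text
0.0004922189488186588 [ 0.54789628 -0.27072928  0.06596569] [0.2073037  0.3280047  0.62929807] 0.0
[[ 0.97  0.25 -0.  ]
 [ 0.25 -0.97  0.  ]
 [-0.   -0.   -1.  ]]
```

View pics/s2.png

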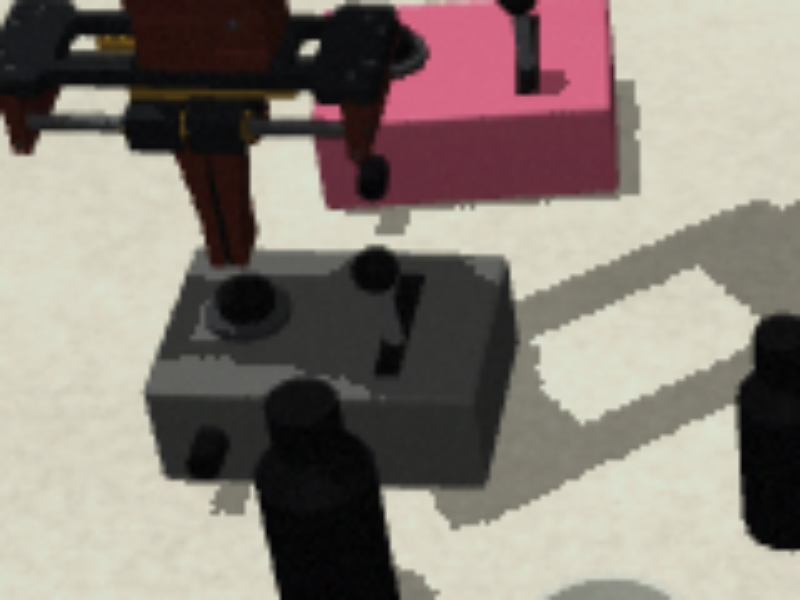

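The crop shows the shut fingertips at full-image (196,232), above or in front of the button at (199,240) and not on it. I'll compare the measured tip with the reported TCP.

```bash
python3 - <<'E'
from bench import *
from h import *
d=capture("scene");X=cloud(d)
p=current_position()
c=d["intrinsics"]@(d["R"]@p+d["t"]); print(p,c[:2]/c[2],d["intrinsics"][0])
for v in range(222,246,2): print(v,[X[v,u].round(3).tolist() for u in(194,196,199)])
E
```

```text
[ 0.54796749 -0.27076359  0.06598957] [198.83128833 241.79004635] [549.06855234   0.         318.49338814]
222 [[0.557, -0.266, 0.136], [0.558, -0.26, 0.138], [0.545, -0.261, 0.128]]
224 [[0.554, -0.269, 0.127], [0.561, -0.26, 0.134], [0.547, -0.261, 0.123]]
226 [[0.556, -0.27, 0.122], [0.556, -0.264, 0.123], [0.549, -0.261, 0.118]]
228 [[0.557, -0.27, 0.117], [0.558, -0.264, 0.119], [0.552, -0.259, 0.115]]
230 [[0.559, -0.27, 0.112], [0.554, -0.268, 0.108], [0.551, -0.261, 0.108]]
232 [[0.559, -0.271, 0.106], [0.56, -0.265, 0.108], [0.553, -0.261, 0.103]]
234 [[0.522, -0.297, 0.064], [0.519, -0.294, 0.062], [0.514, -0.289, 0.059]]
236 [[0.543, -0.284, 0.078], [0.542, -0.28, 0.077], [0.541, -0.271, 0.079]]
238 [[0.551, -0.28, 0.079], [0.55, -0.275, 0.079], [0.548, -0.268, 0.078]]
240 [[0.56, -0.275, 0.081], [0.555, -0.273, 0.077], [0.552, -0.266, 0.076]]
242 [[0.558, -0.278, 0.072], [0.561, -0.27, 0.076], [0.557, -0.264, 0.074]]
244 [[0.561, -0.277, 0.068], [0.555, -0.275, 0.064], [0.558, -0.265, 0.068]]
```

The camera puts the fingertips at z≈0.104, while the robot reports 0.066, and the missing contact force agrees with the camera. I'll descend guarded until contact and then compare again.

```bash
cat >> h.py <<'E'
def tipz(d,box):
    X=cloud(d); x,y,z=X[...,0],X[...,1],X[...,2]
    m=(x>box[0])&(x<box[1])&(y>box[2])&(y<box[3])&(z>box[4])&(z<box[5]); return X[m]
E
python3 - <<'E'
from bench import *
from h import *
f0=current_force()
r=servo_line(tp(-.002,-.04,.045),rate=.04,contact_N=2.5); print(r,current_position(),current_force()-f0)
if not r:
    r=servo_line(tp(-.002,-.04,.030),rate=.02,contact_N=2.5); print(r,current_position(),current_force()-f0)
d=capture("scene"); p=current_position(); X=cloud(d)
for v in range(226,246,2): print(v,[X[v,u].round(3).tolist() for u in(194,196,199)])
for o in spot_in("scene","lever_tip")[:2]: u,v=map(int,o["xy"]); print(o["conf"],u,v,X[v,u])
print(current_clock())
E
```

```text
False [ 0.54792865 -0.27075355  0.04484892] [-1.30161347 -0.44869807  0.87155912]
True [ 0.54831202 -0.2709931   0.04084895] [-0.10348223 -1.34942699  1.52244759]
226 [[0.556, -0.27, 0.122], [0.557, -0.263, 0.124], [0.554, -0.257, 0.123]]
228 [[0.559, -0.268, 0.119], [0.556, -0.265, 0.117], [0.553, -0.259, 0.116]]
230 [[0.559, -0.27, 0.112], [0.557, -0.266, 0.111], [0.557, -0.257, 0.114]]
232 [[0.556, -0.273, 0.103], [0.559, -0.266, 0.107], [0.558, -0.258, 0.108]]
234 [[0.561, -0.27, 0.101], [0.558, -0.267, 0.099], [0.554, -0.262, 0.098]]
236 [[0.557, -0.275, 0.09], [0.555, -0.271, 0.09], [0.557, -0.261, 0.094]]
238 [[0.56, -0.274, 0.087], [0.556, -0.271, 0.085], [0.558, -0.261, 0.088]]
240 [[0.559, -0.275, 0.08], [0.558, -0.271, 0.08], [0.559, -0.262, 0.082]]
242 [[0.556, -0.279, 0.07], [0.559, -0.271, 0.074], [0.559, -0.263, 0.077]]
244 [[0.562, -0.276, 0.069], [0.559, -0.272, 0.068], [0.556, -0.266, 0.067]]
0.61 254 182 [ 0.33615329 -0.20889407  0.11377668]
10.5667
```

```bash
python3 - <<'E'
from bench import *
from h import *
f0=current_force()
r=servo_line(tp(-.002,-.04,.027),rate=.02,contact_N=9); print(r,current_position(),current_force()-f0)
sleep(.6); print(current_force()-f0)
d=capture("top"); X=cloud(d)
for o in spot_in("top","lever_tip")[:3]: u,v=map(int,o["xy"]); print(o["conf"],u,v,X[v,u])
X=cloud(capture("scene"))
for o in spot_in("scene","lever_tip")[:3]: u,v=map(int,o["xy"]); print(o["conf"],u,v,X[v,u])
print(tp(.01-.0451,.035,.1015),current_clock())
E
```

```text
True [ 0.54834582 -0.27102116  0.03507196] [-3.09827922  1.29493421  4.11110614]
[-2.84738727  1.9113075   5.46657028]
0.7 437 259 [ 0.50971511 -0.20340771  0.09437359]
0.41 204 312 [0.4244364  0.22241836 0.01984172]
0.68 229 228 [ 0.50910734 -0.20436839  0.09429223]
0.42 255 181 [ 0.33059174 -0.20840262  0.11338121]
[ 0.49734258 -0.20625411  0.1015    ] 11.8
```

```bash
python3 - <<'E'
from bench import *
from h import *
O=-.037
print(servo_line(tp(-.002,-.04,.0325),rate=.01,contact_N=12),current_force()); sleep(.3)
servo_line(tp(-.002,-.04,.18+O),rate=.2)
servo_line(tp(-.078,.035,.18+O),rate=.25)
print(servo_line(tp(-.078,.035,.092+O),rate=.15,contact_N=8))
print(servo_line(tp(.001,.035,.092+O),rate=.08,contact_N=10),current_position())
sleep(.2)
servo_line(tp(-.06,.035,.092+O),rate=.2)
servo_line(tp(-.06,.035,.30+O),rate=.3)
for c in("top","scene"):
    d=capture(c); X=cloud(d); cv2.imwrite(f"pics/{c}3.png",d["image"])
    for o in spot_in(c,"lever_tip")[:3]: u,v=map(int,o["xy"]); print(o["conf"],u,v,X[v,u])
    p=tipz(d,(.5,.63,-.24,-.14,.105,.14)); print(len(p),p.mean(0) if len(p) else 0)
# tip offset here
p=tipz(d,(.42,.54,-.27,-.16,.2,.38)); P=current_position(); print(P,p[:,2].min(),np.percentile(p[:,2],2), current_clock())
E
```

```text
True [-1.22859295 -0.68426525  6.64600757]
False
False [ 0.53170034 -0.19725872  0.05485933]
0.51 431 230 [ 0.55578396 -0.18792001  0.12815628]
128 [ 0.55708416 -0.19052731  0.12239977]
0.63 223 234 [ 0.56469885 -0.19028952  0.12310734]
72 [ 0.56076052 -0.18810258  0.12235977]
[ 0.47226978 -0.2117243   0.26098332] 0.296623726487217 0.299734066046072 17.175
```

The lever is back up: the ball reads about (0.557,-0.190), top at 0.122. The reported TCP is consistently 37 mm below the real tips. Next I approach the bar and re-measure the offset with the fingers open.

```bash
python3 - <<'E'
from bench import *
from h import *
O=np.array([0,0,-.037]); q=quat(SY,0,True)
p=current_position(); servo_line([p[0],p[1],.36],rate=.3)
b=bar(0)
move_ptp(b+[0,0,.25]+O,q)
move_gripper(.06)
servo_line(b+[0,0,.06]+O,rate=.2)
P=current_position(); print("true tip expected",P-O,current_finger_gap())
for c in("scene","top"):
    d=capture(c)
    if c=="scene": cv2.imwrite("pics/s4.png",cv2.resize(d["image"][130:330,330:530],None,fx=3,fy=3))
    p=tipz(d,(.40,.58,.21,.265,.175,.28)); 
    if len(p): print(c,len(p),np.percentile(p[:,2],[0,2,10]),p.mean(0)); 
    s=p[p[:,2]<.24]
    for lo in (.40,.49):
        t=s[(s[:,0]>lo)&(s[:,0]<lo+.09)]; print(len(t),t.min(0) if len(t) else 0,t.max(0) if len(t) else 0)
print(current_clock())
E
```

```text
true tip expected [0.489412   0.23850321 0.21701889] 0.06019614719508563
scene 226 [0.21405705 0.2191999  0.22219308] [0.52606868 0.24398702 0.24418241]
0 0 0
97 [0.52120879 0.23241564 0.21405705] [0.53205503 0.25569255 0.23999001]
top 42 [0.21207705 0.21425946 0.2177544 ] [0.52405845 0.23365703 0.23853082]
0 0 0
27 [0.51987869 0.23100184 0.21207705] [0.53047431 0.24576376 0.23352445]
21.525
```

View pics/s4.png

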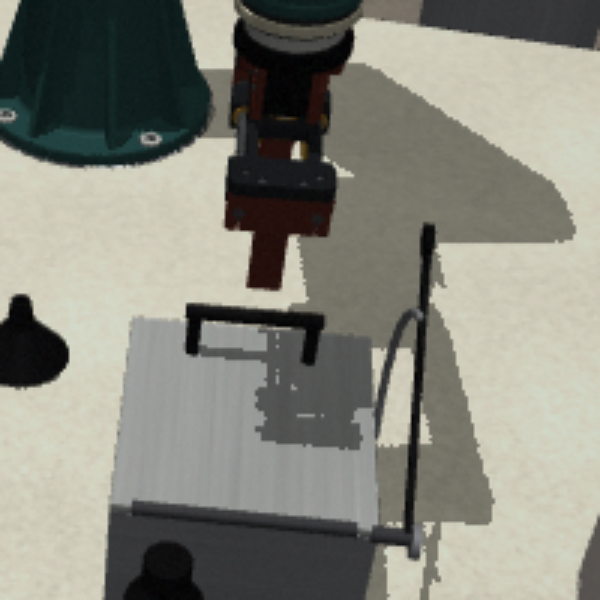

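The view shows the gripper centred over the bar, with the open finger's tip at crop (265,288), clear of the index arm at (428,230). I'll descend and close now.

```bash
cat >> h.py <<'E'
def pose(th,L=.055):
    q=quat(SY,th,True); return bar(th)+L*Ro.from_quat(q).apply([0,0,1]),q
E
python3 - <<'E'
from bench import *
from h import *
p,q=pose(0)
f0=current_force()
print(servo_line(p,rate=.08,contact_N=8),current_position(),current_force()-f0)
move_gripper(0)
print(current_finger_gap(),current_grip_force(),current_force()-f0)
for th in(.05,.1,.15):
    p,q=pose(th); servo_line(p,q,rate=.05); print(th,current_finger_gap(),(current_force()-f0).round(1),current_position()-p)
d=capture("scene");X=cloud(d);x,y=frame(SY)
cv2.imwrite("pics/s5.png",cv2.resize(d["image"][130:330,330:530],None,fx=3,fy=3))
P=(X-H).reshape(-1,3);P=P[np.isfinite(P[:,2])];a,b,z=-P@x,P@y,P[:,2]
m=(a>.05)&(a<.13)&(abs(b)<.08)&(z>-.01)&(z<.12)
print(np.arctan(np.polyfit(a[m],z[m],1)[0]),current_clock())
E
```

```text
False [0.48902369 0.23839155 0.10149595] [-0.05994262 -0.38502641  0.00627636]
0.011396428802061851 30.002152025699615 [-6.24240135 -0.42530546  4.06795118]
0.05 0.01119047548741067 [-4.6  0.7 -4.2] [-0.003143   -0.00053745 -0.00120449]
0.1 0.01166608226293662 [-5.9 -0.  -4.2] [-0.00325729 -0.00057337 -0.00118078]
0.15 0.01134031726169585 [-6.5 -0.4 -3.2] [-0.00336524 -0.00059803 -0.00110631]
0.10547466609524205 24.4667
```

View pics/s5.png

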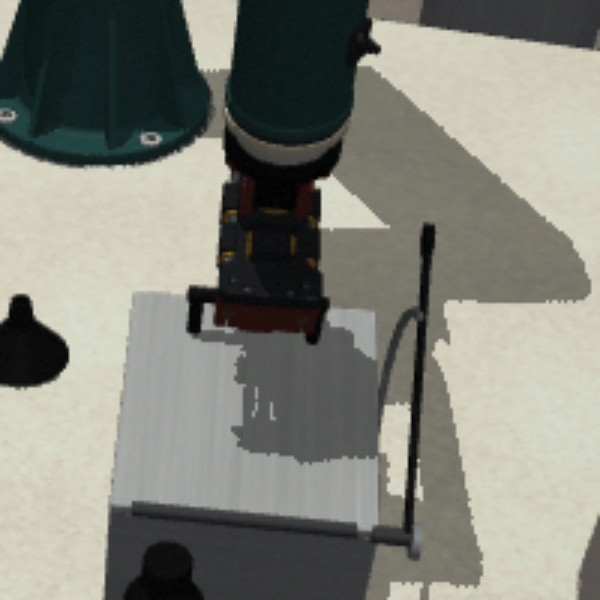

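The fingers hold the bar and the cover is rising. A steady offset of about 3 mm in x suggests the hinge is 3 mm nearer, so I shift the model. I'll go on and measure the cover angle against the arm from the point cloud.

```bash
sed -i 's/H=np.array(\[.6515,.264,.11\])/H=np.array([.6485,.2635,.11])/' h.py; cat >> h.py <<'E'
def angles(d):
    """cover angle (plane slope) and index-arm angle (line slope) in the sealer frame"""
    x,y=frame(SY); P=(cloud(d)-H).reshape(-1,3);P=P[np.isfinite(P[:,2])];a,b,z=-P@x,P@y,P[:,2]
    def fit(m):
        A,Z=a[m],z[m]
        for _ in range(5):
            M=np.cov(A,Z);w,v=np.linalg.eigh(M);n=v[:,0];r=(A-A.mean())*n[0]+(Z-Z.mean())*n[1]
            k=abs(r)<max(2*np.std(r),.003);A,Z=A[k],Z[k]
        return round(float(np.arctan2(abs(v[1,1]),abs(v[0,1]))),3),len(A)
    r,t=np.hypot(a,z),np.arctan2(z,a)
    return fit((r>.04)&(r<.125)&(abs(b)<.08)&(z>0)&(t<1.3)), fit((b>.088)&(b<.13)&(r>.05)&(r<.21)&(abs(t-.74)<.13))
E
python3 - <<'E'
from bench import *
from h import *
for c in("scene","top"): print("shut",c,angles(np.load(c+"0.npz")))
for th in np.arange(.2,.61,.05):
    p,q=pose(th); servo_line(p,q,rate=.06)
    if round(th*20)%4==0: print(round(th,2),round(current_finger_gap(),4),current_force().round(1),(current_position()-p).round(4))
for c in("scene","top"): print(c,angles(capture(c)))
print(current_clock())
E
```

```text
shut scene ((0.002, 2010), (0.704, 182))
shut top ((0.005, 4051), (0.705, 311))
0.2 0.0111 [-0.8  0.5 -6. ] [ 0.     -0.     -0.0009]
0.4 0.0113 [ 1.1  0.2 -9.1] [-0.0002 -0.0001 -0.0006]
0.6 0.0112 [ -1.5  -1.7 -10.1] [-0.0003 -0.0001 -0.0004]
scene ((0.594, 2640), (0.708, 201))
top ((0.593, 1547), (nan, 0))
27.1917
  avg = a.mean(axis, **keepdims_kw)
  ret = um.true_divide(
h.py:39: RuntimeWarning: Degrees of freedom <= 0 for slice
  M=np.cov(A,Z);w,v=np.linalg.eigh(M);n=v[:,0];r=(A-A.mean())*n[0]+(Z-Z.mean())*n[1]
  c *= np.true_divide(1, fact)
  c *= np.true_divide(1, fact)
h.py:39: RuntimeWarning: Mean of empty slice.
  M=np.cov(A,Z);w,v=np.linalg.eigh(M);n=v[:,0];r=(A-A.mean())*n[0]+(Z-Z.mean())*n[1]
  ret = ret.dtype.type(ret / rcount)
  ret = _var(a, axis=axis, dtype=dtype, out=out, ddof=ddof,
  arrmean = um.true_divide(arrmean, div, out=arrmean,
  ret = ret.dtype.type(ret / rcount)
```

Arm angle is 0.705 and the cover tracks the command, so I go to 0.712.

```bash
python3 - 2>/dev/null <<'E'
from bench import *
from h import *
for th in(.65,.69,.712):
    p,q=pose(th); servo_line(p,q,rate=.05)
sleep(.6)
d=capture("scene"); print(angles(d),current_finger_gap(),current_grip_force(),current_force().round(1),current_clock())
cv2.imwrite("pics/s6.png",d["image"])
X=cloud(d)
for q in("lever_tip","button_top"):
    for o in spot_in("scene",q)[:2]: u,v=map(int,o["xy"]); print(q,o["conf"],u,v,X[v,u])
E
```

```text
((0.707, 2454), (0.713, 208)) 0.011506042752618675 29.9994358420372 [-0.9 -3.8 -8.3] 28.6917
lever_tip 0.52 254 181 [ 0.33740732 -0.2079558   0.11792977]
lever_tip 0.41 220 251 [ 0.55809448 -0.21029925  0.0599256 ]
button_top 0.57 227 186 [ 0.32754432 -0.29523955  0.07844574]
button_top 0.45 195 238 [ 0.55157246 -0.27680883  0.07954025]
```

View pics/s6.png

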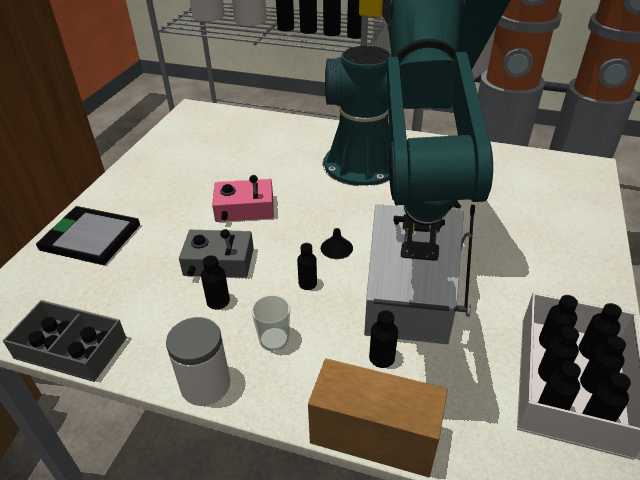

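The picture shows the cover raised in line with the index arm (right edge about (465,260)), held by the fingers at (420,245). The lever is up at (226,234), the button is out at (199,240), and the bystanders are in place.

```bash
python3 -c "
from bench import *
print(close_job())"
```

```text
the job is handed in; nothing more can be done
None
```

The guard check is done and the job is handed in: the button dropped the lever, the lever is back up, and the gripper is holding the cover steady at about 0.71 rad, within 0.01 rad of the index arm by camera.

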